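# Clamp a control module in the test nest with a torque-ratchet knob

### The job

Slide the control module along its guide rails until it is fully home against the black contact block of the test nest, then clamp it: turn the blue T-knob clockwise until its torque ratchet has clicked at least twice and not more than five times. Leave the module clamped there and everything else on the bench where it is.

Things in the scene. Friction and masses are not known exactly. Their poses are not given: they have to be found in the camera images.
- nest: The test nest, fixed to the bench: dark grey base plate 285 x 250 x 12 mm, a black slide pad on it (top 16 mm above the bench), green guide rails, a black contact block and a bridge with the clamp screw. Origin on the bench, under the clamp screw's axis; x is the way the module slides home, y left across the nest. The plate reaches from x = -195 to +90 mm.
- nest_home (a point): Middle of the contact block's face that the module must meet, 50 mm beyond the clamp's axis, 32 mm above the bench; axes as nest. The block is 100 mm wide, its top 52 mm above the bench. The rails are 94 mm apart inside, tops 36 mm above the bench, and run from 115 mm before this point up to the block, with flared lead-ins starting about 145 mm before it.
- bridge (a point): Middle of the top of the grey bridge over the nest, on the clamp's vertical axis, 100 mm above the bench; axes as nest. The bridge is 44 mm along x, 216 mm along y, 20 mm thick, on two pillars of 18 mm diameter at 88 mm to either side. Bolt heads and the brass bush stand up to 107 mm above the bench.
- module: The control module: aluminium housing 170 long (x) x 90 x 32 mm (25 mm at the edges), 0.4 to 0.7 kg. Origin at the centre of its underside, on the slide pad; x points to its nose. It starts loose, nose between the rails and 35 to 65 mm short of the contact block, and slides with about 2 mm of play to each rail. Home is nose against block.
- module_nose (a point): Middle of the module's nose face (black connector, the end that meets the contact block), 16 mm above the module's underside; axes as module.
- module_tail (a point): Middle of the module's tail face (yellow mark, at the open end of the nest), 16 mm above the module's underside; axes as module. Pushing here along x slides the module home; when home, this face is 120 mm before the clamp's axis.
- spindle: The clamp screw's round pressure foot, 34 mm across, rubber-faced, under the bridge. Origin at the centre of its lower face, on the clamp's axis. Turning the knob clockwise seen from above takes foot, collar and knob down 6 mm a turn. It starts 2 to 7.5 mm higher than the module's top (48 mm above the bench). From touching to the first click is about 0.2 turn. The stiff thread stays where it is left.
- knob_top (a point): Top centre of the blue T-knob above the bridge, on the clamp's axis, about 148 mm above the bench at the start. Its round head is 52 mm across and 22 mm high; below it is a knurled steel collar, 48 mm across, 10 mm high, with an orange mark, that turns with the screw. Axes turn with the knob: x along the arm with the white stripe, z up.
- knob_arm (a point): On the knob's arm with the white stripe, 50 mm out from the axis, half-way up the arm. Two opposite level arms reach 65 mm out; they are 18 mm high, 16 mm wide with round ends of 24 mm. An arm can be pushed round, or the bar pinched from above. Running the screw takes about 0.2 N m (4 N here); the ratchet slips at about 0.36 N m (7 N here).
- knob (a joint): Slip of the torque ratchet in rad: how far the knob has turned clockwise (from above) relative to collar and screw. It stays near 0 (up to 0.15 of give) while the knob drives the screw. At the set torque the knob breaks away, snaps on to the next of twelve notches and the resisting force drops: that is one click and adds 0.524. It slips both ways; 0 at the start.
- crimper: The crimping pliers with blue handles, 200 x 80 x 20 mm, lying to the left of the nest; to be left alone. Origin at the middle of its underside.
- meter: The yellow hand multimeter, 180 x 82 x 44 mm, lying to the right of the nest; to be left alone. Origin at the middle of its underside.
- connector: A white connector housing, 62 x 26 x 22 mm, lying on the nest's base plate at the far right corner (seen from the open end); to be left alone. Origin at the middle of its underside.
- relay_box: A black relay box, 110 x 80 x 45 mm; to be left alone. Origin at the middle of its underside.
- screwdriver: An orange screwdriver, 200 mm, lying; to be left alone. Origin at the middle of its underside.
- tape: A roll of black tape lying flat, 100 mm wide, 19 mm high; to be left alone. Origin at the middle of its underside.
- tray: A blue divided parts tray, 170 x 120 x 35 mm; to be left alone. Origin at the middle of its underside.
Mind the look-alikes: they are no part of the job. What is shaped like the module but pink is not meant.

How it is judged:
On the way, in this order (a step that is already met when the one before it is completed fails the run):
1. the module is fully home against the contact block (x of module_nose in the frame of nest_home above -0.003 m and y of module_nose in the frame of nest_home between -0.005 and 0.005 m and angle between module's own z axis and vertical below 0.05 rad), for 0.2 s.
2. with the module home and pressed by the foot, the ratchet has clicked at least twice (all of step 1 and value of joint knob above 0.9 rad and contact force between spindle and module above 80 N), for 0.2 s.
At the end, for the whole second after the job is handed in: The module's nose is within 3 mm of the contact block and 5 mm of the nest's middle line, the module flat (0.05 rad) and still, the foot pressing on it with over 80 N (a click gives about 200 N), the ratchet at rest after two to five clicks (knob 0.9 to 2.85 rad) (all of step 2 and value of joint knob below 2.85 rad and linear speed of module below 0.01 m/s and velocity of joint knob between -0.2 and 0.2 rad/s); the robot touches nothing.
It fails at once if the ratchet was run on past five clicks (value of joint knob above 2.85 rad).
It fails at once if the knob was forced backwards through its ratchet (value of joint knob below -0.4 rad).
It fails at once if the module was tipped (angle between module's own z axis and vertical above 0.2 rad).
It fails at once if another thing on the bench was moved by more than 30 mm (distance of any of crimper, meter, connector, relay_box, screwdriver, tape, tray from where it was at the start of the episode above 0.03 m).
It also fails if it takes over 64 s, if anything falls off the work surface, if the arm or the gripper's body presses on something with over 40 N, if the wrist force passes 120 N, or if a joint passes its speed limit or range.

### The arm

A 6-joint arm with a two-finger parallel gripper is mounted at the origin on the work surface. World frame = base frame: x ahead of the robot, y to its left, z up, the work surface at z = 0. Lengths are in m, angles in rad, forces in N, time in s.
With the tool pointing down it reaches from about 0.25 to 0.725 m from the base axis. Payload 4 kg.
Tool frame: the origin (TCP) lies at the very end of the fingers, on their centre line; the grasp point (between the pads) lies 19 mm behind it; z points along the fingers, y is the line along which they close (so a half turn about z gives the same grasp; the last joint's range is limited). The gripper opens to 85 mm and grips with 20 to 120 N. Pads are 22 mm wide; open, the fingers measure 114 mm over their backs; the gripper's body (76 mm by 85 mm) begins 54 mm behind the grasp point. The pads swing forward as they close: fully open they stand 13 mm farther back than shut.
Start: joints at [-1.214, 0.241, 0.005, 1.335, 0, 1.571], TCP at [0.175, -0.469, 0.231] pointing down, gripper open.
Joint ranges: [-2.72, 2.72], [-1.05, 1.87], [-1.09, 1.28], [-1.99, 2.15], [-1.42, 1.44], [-3.14, 3.14]. Speed limits (rad/s): [2.79, 2.79, 3.14, 3.14, 3.14, 3.14].

### API

Orientations are given as a unit quaternion [x, y, z, w].
In Python, from workcell import bot, vision, workorder gives the robot as it stands.
- The arm moves only by the shell command python3 -m creep 'ROWS' [OPENING]. ROWS is JSON, a list of rows, each a list of 2 entries, a list of its own where there are three numbers: the shift along the tool's x, y, z in mm, then the turn, a rotation vector about the tool's x, y, z in rad. In form: [[[dx, dy, dz], [wx, wy, wz]], ...]. A call has 1 to 12 rows; each row shifts and turns the commanded pose from where the row before left it, along the tool's axes as they then stand; what a row does not reach is not made up. A row lasts 1/8 s, in which the tool goes at most 62.5 mm and 10.7 degrees, less where a joint would pass 70% of its speed; a pose out of reach is approached as far as the arm can. A call is refused whole if a number of a shift passes 62.5 or a number of a turn 0.188, either way. A call with a gripper value outside its range is refused whole. OPENING is the finger opening in mm, from 0 to 85.4, set as the call begins (- or left out, the last holds). The fingers move at their own pace and stop on an object; the grip force is fixed at half the most. Time passes only in rows, so rows that do not move let the fingers close. It gives the time, the measured TCP pose, the force, the opening and the grip force at its end, in the units of the state.
- bot.get_obs(): the state, without advancing time (a new reading comes with each control period).
- vision.camera(name): name is "scene" or "top" or "wrist"; returns a dict with "image" (400x640x3 uint8, blue, green, red), "z_map" (400x640 float32, m along the optical axis (not along the pixel's ray), 0 where there is no reading), "K" (3x3 intrinsics, pixels), "k1" (the pictures are not rectified: a ray, as slopes to the right and down, at radius r is drawn at 1 + k1 r^2 times it, then the intrinsics apply), "rvec" (rotation vector, rad) and "tvec" (3), from world to camera coordinates, as OpenCV has them; the wrist camera has in their place "tool_from_camera" (4x4, takes a point from camera to tool coordinates, whose origin is the TCP and whose axes are the flange's). Camera axes: x right, y down, z forward; pixel columns grow to the right and rows downward; lengths in m; the calibration is good to about 2 mm. A picture is of the moment at which its call begins: read the wrist's pose just before it.
- workorder.job_done(): hands the job in; it is judged then, once.
Trained networks look in a picture, given as the dict that the camera call returned (one of the last four; its "shot" number tells which), for a name from the list of things; names that differ only in an ending like _2 or _b are one class to them, and where a whole thing is asked for, a point or a joint stands for the part that bears it (a point fixed in the world has none). Each returns a list of dicts, best first, with "score" (0 to 1); they miss things now and then, are a little off and sometimes report something else, mostly with a low value. They report only what shows in the picture. A call takes as long as a camera call. They do not tell look-alikes from the thing itself.
- vision.spot_in(picture, query): "position" ([column, row] in pixels, amid what is visible of it).
- vision.place_of(picture, query): "position" ([column, row] in pixels: a listed point, or the origin of a listed thing).
The state is a dict: "clock": time; "joint_pos": joint angles; "joint_vel": joint speeds; "tau": joint torques, N m; "eef_pos": TCP position; "tool_rot": TCP orientation; "ft_force": force on the tool from outside, world axes, zero at the start; "ft_torque": the same for the moment, N m; "grip_width": finger opening in m; "grasp_force": force on a finger pad.
Only numpy, scipy, OpenCV 4.12 (cv2) and the standard library are available. Lean on these libraries where they do the work, as an engineer would, in place of code of your own. Each camera call takes 0.05 s, during which the arm holds its last target. There are 200 camera calls.

## Working session

There is one attempt and no reset: what is moved stays moved. The work goes in short steps, Python scripts to look and compute and a shell command to move; the robot and the scene stay as the last step left them, time stands still between calls to the robot, and variables do not carry over. Pictures are saved under pics/ and viewed, at most 10 in all, crops included, and the job is handed in when it is done.

```bash
mkdir -p pics; ls
cat > h.py <<'E'
import numpy as np,cv2,json
from scipy.spatial.transform import Rotation as R
from workcell import bot,vision,workorder
def ray(p,uv):
    d=np.array([p['k1'],0,0,0,0],float) 
    return cv2.undistortPoints(np.array([[uv]],float),p['K'],d)[0,0]
def pose(p,o=None):
    # cam->world
    if 'rvec' in p:
        Rm=cv2.Rodrigues(np.array(p['rvec'],float))[0]; return Rm.T,-Rm.T@np.array(p['tvec']).ravel()
    T=np.array(p['tool_from_camera']); Rt=R.from_quat(o['tool_rot']).as_matrix()
    return Rt@T[:3,:3],Rt@T[:3,3]+np.array(o['eef_pos'])
def at_z(p,uv,z,o=None):
    Rw,c=pose(p,o); d=Rw@np.r_[ray(p,uv),1]; return c+d*(z-c[2])/d[2]
def depth(p,uv,o=None):
    Rw,c=pose(p,o); u,v=np.round(uv).astype(int); w=p['z_map'][max(v-2,0):v+3,max(u-2,0):u+3]; w=w[w>0]
    if not len(w): return None
    return c+Rw@np.r_[ray(p,uv),1]*np.median(w)
def proj(p,X,o=None):
    Rw,c=pose(p,o); q=Rw.T@(np.array(X)-c); s=q[:2]/q[2]; s=s*(1+p['k1']*(s@s)); return (p['K']@np.r_[s,1])[:2]
E
python3 - <<'E'
from h import *
np.set_printoptions(precision=4,suppress=True)
H=dict(nest_home=.032,bridge=.1,module=.016,module_nose=.032,module_tail=.032,spindle=.053,knob_top=.148,knob_arm=.137,crimper=0,meter=0,connector=.012,relay_box=0,screwdriver=0,tape=0,tray=0,nest=0)
for n in('top','scene'):
    p=vision.camera(n); cv2.imwrite(f'pics/{n}0.png',p['image'])
    print(n,pose(p)[1])
    for q,z in H.items():
        for r in vision.place_of(p,q)[:3]:
            if r['score']>.2: print(q,round(r['score'],2),np.round(r['position']),at_z(p,r['position'],z),depth(p,r['position']))
print(bot.get_obs())
E
```

```text
pics
top [0.2249 0.0093 1.7322]
nest_home 0.68 [346. 154.] [ 0.6916 -0.0858  0.032 ] [ 0.6597 -0.0793  0.1483]
nest_home 0.42 [342. 165.] [ 0.6464 -0.0734  0.032 ] [ 0.6192 -0.0681  0.1416]
nest_home 0.31 [343. 164.] [ 0.651  -0.0768  0.032 ] [ 0.6223 -0.071   0.1467]
bridge 0.86 [346. 161.] [ 0.6461 -0.0808  0.1   ] [ 0.6341 -0.0783  0.1465]
bridge 0.32 [344. 188.] [ 0.5477 -0.0739  0.1   ] [ 0.5589 -0.0768  0.0435]
module 0.87 [346. 184.] [ 0.5799 -0.086   0.016 ] [ 0.5733 -0.0842  0.0479]
module 0.82 [263. 230.] [0.4064 0.2149 0.016 ] [0.4048 0.213  0.0314]
module 0.44 [397. 172.] [ 0.6256 -0.2791  0.016 ] [ 0.6191 -0.2744  0.0441]
module_nose 0.75 [285. 226.] [0.4191 0.1345 0.032 ] [0.4203 0.1352 0.0221]
module_nose 0.62 [344. 166.] [ 0.6457 -0.0779  0.032 ] [ 0.6187 -0.0723  0.141 ]
module_tail 0.87 [338. 207.] [ 0.4897 -0.0565  0.032 ] [ 0.4888 -0.0563  0.0378]
module_tail 0.66 [369. 159.] [ 0.6716 -0.1704  0.032 ] [ 0.6556 -0.1639  0.0931]
module_tail 0.63 [238. 228.] [0.412  0.3066 0.032 ] [0.4153 0.3119 0.0012]
spindle 0.83 [343. 165.] [ 0.6423 -0.0731  0.053 ] [ 0.6201 -0.0
[... 2788 characters left out ...]
. 224.] [ 0.454  -0.0363  0.    ] [ 0.5017 -0.059   0.0394]
tray 0.72 [391. 180.] [0.3316 0.4035 0.    ] [0.3388 0.3976 0.0053]
nest 0.73 [322. 263.] [ 0.6471 -0.0783  0.    ] [ 0.6971 -0.1052  0.0514]
{'clock': 1.7, 'joint_pos': array([-1.214 ,  0.2406,  0.005 ,  1.3352, -0.    ,  1.5708]), 'joint_vel': array([ 0.    , -0.0005, -0.001 , -0.0004,  0.0009, -0.0013]), 'tau': array([ -0.0002, -37.2207,  25.2687,   0.0013,   0.0001,  -0.    ]), 'eef_pos': array([ 0.1746, -0.4685,  0.2313]), 'tool_rot': array([ 0.9841,  0.1774, -0.    , -0.    ]), 'ft_force': array([-0.1038,  0.1869, -0.1426]), 'ft_torque': array([ 0.0421, -0.017 ,  0.018 ]), 'grasp_force': 0.0, 'grip_width': 0.08589933276374713}
```

Run:
```python
import cv2,numpy as np
a=cv2.imread('pics/top0.png')[120:260,230:440]; b=cv2.imread('pics/scene0.png')[170:310,230:440]
cv2.imwrite('pics/c0.png',np.vstack([cv2.resize(a,None,fx=2.1,fy=2.1,interpolation=3),cv2.resize(b,None,fx=2.1,fy=2.1,interpolation=3)])[:600])
```

```text
(no output)
```

View pics/c0.png

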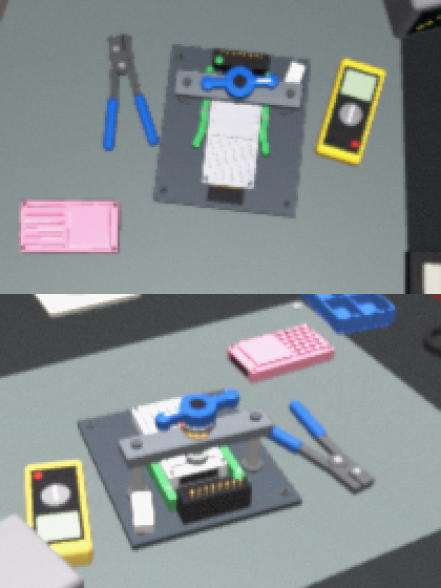

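The meant module is the aluminium one in the nest (top 346,184; scene 313,242). The pink one (263,230) is the look-alike. The crop confirms this: the silver housing sits between the green rails, and the knob's white-stripe arm points right (−y). Next I move behind the tail and look from close by.

```bash
python3 -m creep '[[[43,-34,3],[0,0,0]],[[43,-34,3],[0,0,0]],[[43,-34,3],[0,0,0]],[[43,-34,3],[0,0,0]],[[43,-34,3],[0,0,0]],[[43,-34,3],[0,0,0]],[[43,-34,3],[0,0,0]],[[43,-34,3],[0,0,0]],[[43,-34,3],[0,0,0]],[[0,0,0],[0,0,0.17]],[[0,0,0],[0,0,0.17]],[[0,0,0],[0,0,0.17]]]' 0
python3 - <<'E'
from h import *
np.set_printoptions(precision=4,suppress=True)
o=bot.get_obs(); print(o['eef_pos'],o['tool_rot'],o['joint_pos'],o['clock'])
p=vision.camera('wrist'); cv2.imwrite('pics/w1.png',p['image'])
for q,z in dict(nest_home=.032,bridge=.1,module_tail=.032,module_nose=.032,module=.016,knob_top=.148,knob_arm=.137).items():
    for r in vision.place_of(p,q)[:2]: print(q,round(r['score'],2),np.round(r['position']),at_z(p,r['position'],z,o),depth(p,r['position'],o))
E
```

```text
clock: 3.2
eef_pos: [0.429, -0.057, 0.2043]
tool_rot: [0.998, -0.069, 0.0, -0.005]
ft_force: [0.1, -0.4, -0.5]
grip_width: 0.0001
grasp_force: 0.0
[ 0.429  -0.057   0.2043] [ 0.9976 -0.0694  0.0003 -0.0047] [-0.1388  0.123  -0.212   1.236   0.0095  3.1418] 3.2
module_tail 0.76 [ 31. 230.] [0.4201 0.2877 0.032 ] [0.4194 0.2909 0.0292]
module_tail 0.59 [316. 127.] [ 0.4847 -0.0551  0.032 ] [ 0.485  -0.0553  0.0385]
module_nose 0.79 [160. 213.] [0.4186 0.1264 0.032 ] [0.4153 0.1343 0.0193]
module 0.92 [102. 215.] [0.422  0.2064 0.016 ] [0.426  0.1927 0.0326]
module 0.6 [311.  38.] [ 0.5694 -0.0625  0.016 ] [ 0.5642 -0.0629  0.0411]
```

View pics/w1.png

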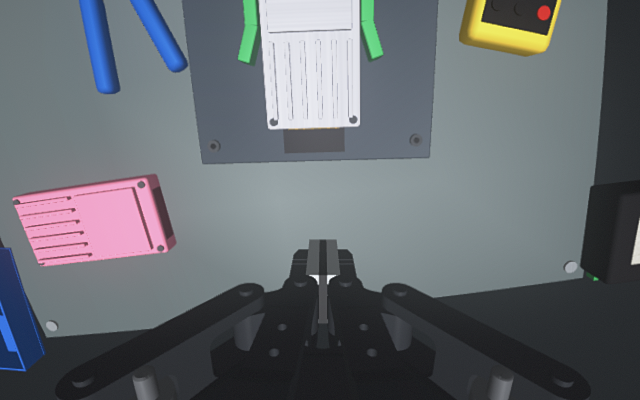

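The wrist view shows the silver module's tail edge at (267,129)–(358,126), the rails at (245,50) and (372,50), and the plate's near corners at (203,163) and (429,157). Joint 6 is at its limit, so I turn back a quarter turn and compute the nest frame.

```bash
python3 -m creep '[[[0,0,0],[0,0,-0.175]],[[0,0,0],[0,0,-0.175]],[[0,0,0],[0,0,-0.175]],[[0,0,0],[0,0,-0.175]],[[0,0,0],[0,0,-0.175]],[[0,0,0],[0,0,-0.175]],[[0,0,0],[0,0,-0.175]],[[0,0,0],[0,0,-0.175]],[[0,0,0],[0,0,-0.175]],[[0,0,0],[0,0,0]]]' 0
python3 - <<'E'
from h import *
np.set_printoptions(precision=4,suppress=True)
o=dict(eef_pos=[.429,-.057,.2043],tool_rot=[ 0.9976,-0.0694,0.0003,-0.0047])
p=vision.camera('wrist')
a,b=[at_z(p,u,.012,o) for u in((203,163),(429,157))]
y=(a-b)/np.linalg.norm(a-b); yaw=np.arctan2(y[1],y[0])-np.pi/2
x=np.array([np.cos(yaw),np.sin(yaw),0]); print('plate',a,b,np.linalg.norm(a-b),'yaw deg',np.degrees(yaw))
n=(a+b)/2+.195*x; print('nest',n,'home',n+.05*x)
c,d=[at_z(p,u,.041,o) for u in((267,129),(358,126))]; m=(c+d)/2; print('tail',c,d,np.linalg.norm(c-d),m,'tail in nest',(m-n)@x,(m-n)@[-x[1],x[0],0])
o=bot.get_obs(); print(o['eef_pos'],R.from_quat(o['tool_rot']).as_matrix(),o['joint_pos'],o['clock'])
E
```

```text
clock: 4.85
eef_pos: [0.4288, -0.0577, 0.2043]
tool_rot: [0.754, 0.657, 0.003, -0.003]
ft_force: [0.0, -0.9, 0.0]
grip_width: -0.0001
grasp_force: 0.0
plate [0.4634 0.0719 0.012 ] [ 0.4356 -0.1736  0.012 ] 0.24709099631163048 yaw deg -6.459652654866721
nest [ 0.6433 -0.0728  0.012 ] home [ 0.693  -0.0784  0.012 ]
tail [ 0.4902 -0.0106  0.041 ] [ 0.4806 -0.0981  0.041 ] 0.08801523653173707 [ 0.4854 -0.0544  0.041 ] tail in nest -0.158971979141191 0.0005444834298468161
[ 0.4288 -0.0577  0.2043] [[ 0.1376  0.9905  0.0013]
 [ 0.9905 -0.1376  0.0091]
 [ 0.0092  0.0001 -1.    ]] [-0.1401  0.1227 -0.2121  1.2359  0.0092  1.5687] 4.9
```

```bash
python3 -m creep '[[[10,0,58],[0,0,0]],[[0,0,58],[0,0,0]],[[0,0,58],[0,0,0]],[[0,0,0],[0,0,0]],[[0,15,0],[0,0,0]],[[0,10,0],[0,0,0]],[[0,5,0],[0,0,0]],[[0,5,0],[0,0,0]],[[0,5,0],[0,0,0]],[[0,5,0],[0,0,0]],[[0,5,0],[0,0,0]]]' 0
```

```text
clock: 6.28
eef_pos: [0.4794, -0.053, 0.0304]
tool_rot: [0.753, 0.658, 0.003, -0.004]
ft_force: [-1.5, 1.2, 2.4]
grip_width: -0.0001
grasp_force: 1.8
```

```bash
python3 -m creep '[[[0,5,0],[0,0,0]],[[0,5,0],[0,0,0]],[[0,5,0],[0,0,0]],[[0,4,0],[0,0,0]]]' 0; python3 -m creep '[[[0,3,0],[0,0,0]],[[0,2,0],[0,0,0]],[[0,2,0],[0,0,0]]]' 0
python3 - <<'E'
from h import *
np.set_printoptions(precision=4,suppress=True)
o=bot.get_obs(); print(o['eef_pos'],o['ft_force'])
p=vision.camera('wrist'); cv2.imwrite('pics/w2.png',p['image'])
for n in['scene']:
    q=vision.camera(n)
    for k,z in(('module_tail',.032),('module_nose',.032)): 
        for r in vision.place_of(q,k)[:2]: print(n,k,r['score'],r['position'],at_z(q,r['position'],z))
E
```

```text
clock: 6.78
eef_pos: [0.499, -0.0556, 0.0304]
tool_rot: [0.753, 0.658, 0.003, -0.003]
ft_force: [-3.3, 0.8, 3.4]
grip_width: -0.0004
grasp_force: 1.9
clock: 7.15
eef_pos: [0.5056, -0.0565, 0.0304]
tool_rot: [0.753, 0.658, 0.003, -0.003]
ft_force: [-2.6, 1.1, 3.6]
grip_width: -0.0
grasp_force: 1.9
[ 0.5056 -0.0565  0.0304] [-2.6431  1.0851  3.6085]
scene module_tail 0.7 [379.5, 191.7] [0.4307 0.2772 0.032 ]
scene module_tail 0.57 [311.5, 229.5] [ 0.5243 -0.0517  0.032 ]
scene module_nose 0.95 [330.9, 261.4] [ 0.6858 -0.0688  0.032 ]
scene module_nose 0.62 [343.2, 200.7] [0.4234 0.1251 0.032 ]
```

View pics/w2.png

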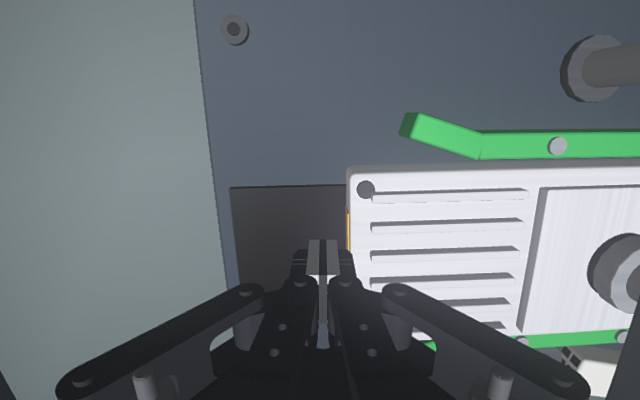

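The fingers are on the tail face (yellow edge at (348,230)) and the module lies straight between the rails. It has a few mm to go, so I keep pushing until the force rises.

```bash
python3 -m creep '[[[0,2,0],[0,0,0]],[[0,2,0],[0,0,0]]]' 0;python3 -m creep '[[[0,1.5,0],[0,0,0]],[[0,1.5,0],[0,0,0]]]' 0; python3 -m creep '[[[0,1.5,0],[0,0,0]]]' 0
```

```text
clock: 7.6
eef_pos: [0.509, -0.057, 0.0303]
tool_rot: [0.753, 0.658, 0.003, -0.004]
ft_force: [-6.4, 0.5, 6.3]
grip_width: 0.0003
grasp_force: 4.1
clock: 7.85
eef_pos: [0.5092, -0.057, 0.0302]
tool_rot: [0.753, 0.658, 0.001, -0.006]
ft_force: [-11.6, 2.6, 12.5]
grip_width: -0.0001
grasp_force: 8.1
clock: 7.98
eef_pos: [0.5093, -0.057, 0.0301]
tool_rot: [0.753, 0.658, 0.0, -0.007]
ft_force: [-14.6, 2.0, 16.0]
grip_width: -0.0001
grasp_force: 10.1
```

```bash
python3 -m creep '[[[0,2,0],[0,0,0]],[[0,2,0],[0,0,0]],[[0,0,0],[0,0,0]]]' 0; python3 -m creep '[[[0,-10,0],[0,0,0]],[[0,-20,0],[0,0,0]],[[0,-20,-30],[0,0,0]],[[0,0,-60],[0,0,0]],[[0,0,-60],[0,0,0]],[[0,0,-20],[0,0,0]]]' 60
python3 - <<'E'
from h import *
np.set_printoptions(precision=4,suppress=True)
o=bot.get_obs(); print(o['eef_pos'],o['ft_force'])
q=vision.camera('scene'); im=q['image']
for k,z in(('module_nose',.032),('nest_home',.032),('knob_top',.148),('knob_arm',.137),('bridge',.1)): 
  for r in vision.place_of(q,k)[:1]: print(k,r['score'],r['position'],at_z(q,r['position'],z))
q=vision.camera('top')
for k,z in(('knob_top',.148),('knob_arm',.137),('bridge',.1),('module_tail',.032)): 
  for r in vision.place_of(q,k)[:1]: print('top',k,r['score'],r['position'],at_z(q,r['position'],z))
t=q['image'][130:220,290:390]
cv2.imwrite('pics/s3.png',np.vstack([cv2.resize(im[200:300,270:390],(600,500),interpolation=3)[:300],cv2.resize(t,(600,540),interpolation=3)[:300]]))
cv2.imwrite('pics/s3.png',np.hstack([cv2.resize(im[205:295,270:370],(400,360),interpolation=3),cv2.resize(t,(400,360),interpolation=3)]))
E
```

```text
clock: 8.35
eef_pos: [0.5095, -0.057, 0.0301]
tool_rot: [0.753, 0.658, -0.002, -0.009]
ft_force: [-21.8, 3.6, 22.3]
grip_width: -0.0
grasp_force: 14.5
clock: 9.1
eef_pos: [0.4715, -0.0536, 0.2049]
tool_rot: [0.753, 0.658, 0.007, 0.001]
ft_force: [0.0, 0.3, -0.0]
grip_width: 0.0598
grasp_force: 0.0
[ 0.4715 -0.0536  0.2049] [ 0.045   0.3097 -0.0118]
module_nose 0.9 [330.2, 260.5] [ 0.6814 -0.0687  0.032 ]
nest_home 0.73 [329.2, 263.9] [ 0.6929 -0.0783  0.032 ]
knob_top 0.68 [323.6, 222.6] [ 0.6466 -0.0743  0.148 ]
knob_arm 0.77 [309.7, 230.4] [ 0.6485 -0.1188  0.137 ]
bridge 0.63 [442.7, 194.5] [0.6283 0.3918 0.1   ]
top knob_top 0.54 [342.6, 157.9] [ 0.644  -0.0682  0.148 ]
top knob_arm 0.55 [359.4, 157.5] [ 0.6488 -0.1273  0.137 ]
top bridge 0.78 [343.6, 165.1] [ 0.6303 -0.074   0.1   ]
top module_tail 0.8 [238.4, 227.1] [0.4138 0.3034 0.032 ]
```

View pics/s3.png

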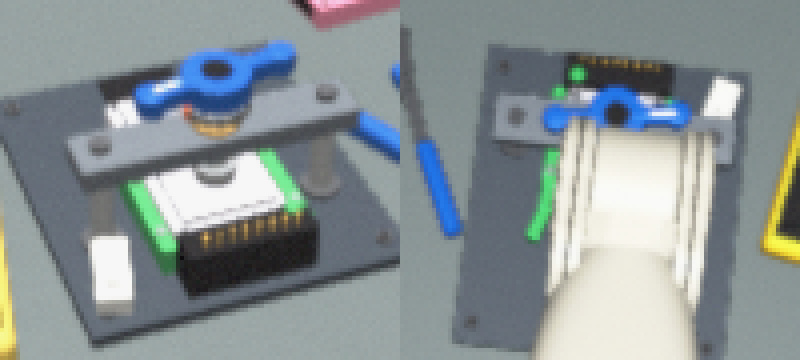

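The module's nose is up against the black block (scene crop, (255,215)), the foot is above it, and the knob arms lie along the bridge. Now I go above the knob and turn the wrist to joint 6 ≈ −1.57.

```bash
python3 -m creep '[[[2,58,0],[0,0,0]],[[2,58,0],[0,0,0]],[[1,58,0],[0,0,0]],[[0,0,0],[0,0,-0.175]],[[0,0,0],[0,0,-0.175]],[[0,0,0],[0,0,-0.175]],[[0,0,0],[0,0,-0.175]],[[0,0,0],[0,0,-0.175]],[[0,0,0],[0,0,-0.175]],[[0,0,0],[0,0,-0.175]],[[0,0,0],[0,0,-0.175]],[[0,0,0],[0,0,-0.175]]]' 68;python3 -m creep '[[[0,0,0],[0,0,-0.175]],[[0,0,0],[0,0,-0.175]],[[0,0,0],[0,0,-0.175]],[[0,0,0],[0,0,-0.175]],[[0,0,0],[0,0,-0.175]],[[0,0,0],[0,0,-0.175]],[[0,0,0],[0,0,-0.175]],[[0,0,0],[0,0,-0.175]],[[0,0,0],[0,0,0]]]'
python3 - <<'E'
from h import *
np.set_printoptions(precision=4,suppress=True)
o=bot.get_obs(); print(o['eef_pos'],o['joint_pos'],o['clock'],R.from_quat(o['tool_rot']).as_matrix())
p=vision.camera('wrist'); im=p['image'].copy()
for k,z in(('knob_top',.148),('knob_arm',.137),('bridge',.1)): 
  for r in vision.place_of(p,k)[:2]: print(k,r['score'],r['position'],at_z(p,r['position'],z,o),depth(p,r['position'],o))
m=cv2.inRange(cv2.cvtColor(im,cv2.COLOR_BGR2HSV),(100,120,60),(125,255,255))
n,l,s,c=cv2.connectedComponentsWithStats(m); i=1+s[1:,4].argmax(); print(s[i],c[i],at_z(p,c[i],.147,o))
cv2.circle(im,tuple(np.int32(proj(p,o['eef_pos'],o))),4,(0,0,255),1); cv2.imwrite('pics/w4.png',im)
E
```

```text
clock: 11.15
eef_pos: [0.6412, -0.0715, 0.1997]
tool_rot: [0.063, 0.998, 0.005, -0.0]
ft_force: [-0.6, -0.2, -0.4]
grip_width: 0.0678
grasp_force: 0.0
clock: 12.28
eef_pos: [0.6413, -0.0715, 0.1998]
tool_rot: [-0.592, 0.806, 0.004, 0.003]
ft_force: [-0.3, -0.9, 0.7]
grip_width: 0.068
grasp_force: 0.0
[ 0.6413 -0.0715  0.1998] [-0.1154  0.5508  0.3858  1.4066  0.0091 -1.3823] 12.275 [[-0.2992 -0.9542  0.0002]
 [-0.9542  0.2992  0.0091]
 [-0.0088  0.0025 -1.    ]]
knob_top 0.6 [326.4, 222.7] [ 0.6406 -0.0678  0.148 ] [ 0.6405 -0.068   0.1485]
knob_arm 0.69 [296.9, 149.4] [ 0.6448 -0.1188  0.137 ] [ 0.6436 -0.12    0.1477]
[ 277  127   87  171 6103] [321.7411 213.8447] [ 0.6417 -0.0744  0.147 ]
```

View pics/w4.png

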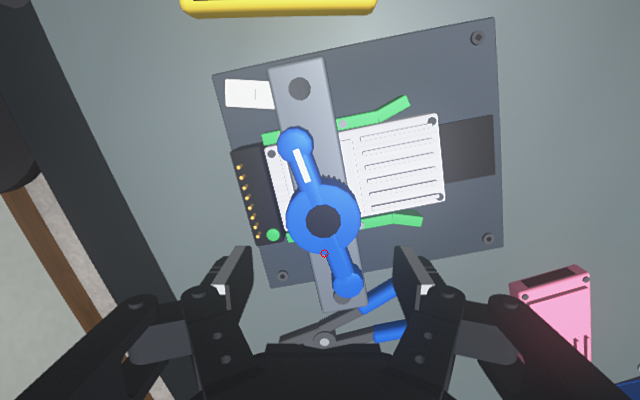

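The knob hub is at (323,221), about 2.5 mm from the tool axis. The stripe arm ends at (296,143), yaw ≈ −87°. The open fingers straddle the head between the arms, so I correct, go down and drive the arms round like a fork.

```bash
python3 -m creep '[[[-2,0.5,30],[0,0,0]],[[0,0,30],[0,0,0]],[[0,0,28],[0,0,0]],[[0,0,0],[0,0,0]]]' 68; python3 -m creep '[[[0,0,0],[0,0,0.18]],[[0,0,0],[0,0,0.18]],[[0,0,0],[0,0,0.18]],[[0,0,0],[0,0,0.18]],[[0,0,0],[0,0,0.18]],[[0,0,0],[0,0,0.18]],[[0,0,0],[0,0,0.18]]]'
python3 - <<'E'
from h import *
np.set_printoptions(precision=3,suppress=True)
o=bot.get_obs(); print(o['eef_pos'],o['joint_pos'],o['ft_force'],o['ft_torque'])
p=vision.camera('wrist'); im=p['image'].copy()
r=vision.place_of(p,'knob_top')[:1]; print([(x['position'],at_z(p,x['position'],.147,o)) for x in r]); cv2.imwrite('pics/w5.png',im)
E
```

```text
clock: 12.98
eef_pos: [0.6394, -0.0684, 0.1096]
tool_rot: [-0.592, 0.806, 0.005, 0.001]
ft_force: [-0.5, -0.2, -0.1]
grip_width: 0.0677
grasp_force: 0.0
clock: 13.85
eef_pos: [0.6419, -0.0693, 0.114]
tool_rot: [-0.001, 1.0, 0.004, 0.001]
ft_force: [-1.2, -0.8, -1.8]
grip_width: 0.068
grasp_force: 2.5
[ 0.642 -0.069  0.114] [-0.111  0.594  0.233  1.209  0.008 -0.114] [-1.186 -0.806 -1.772] [-0.206  0.173  0.185]
[([319.0, 291.7], array([ 0.643, -0.07 ,  0.147]))]
```

View pics/w5.png

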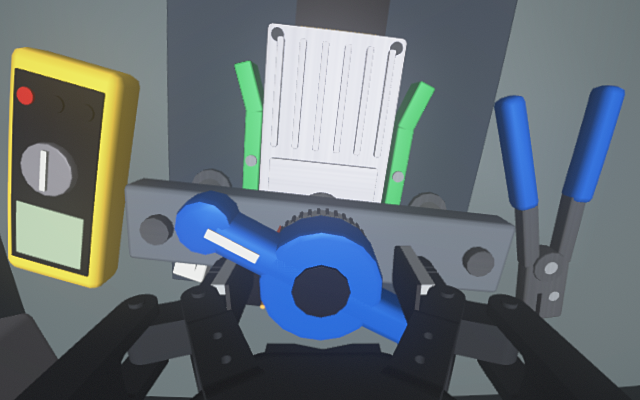

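The fork has engaged: both fingers bear on the arms (stripe arm at (215,240)), and the moment of 0.185 N m matches the running torque. I drive on.

```bash
cat > s.py <<'E'
from h import *
np.set_printoptions(precision=3,suppress=True)
o=bot.get_obs(); print('t',o['clock'],o['eef_pos'],'j6',o['joint_pos'][5],o['ft_force'],o['ft_torque'])
E
python3 -m creep '[[[0,0,0],[0,0,0.18]],[[0,0,0],[0,0,0.18]],[[0,0,0],[0,0,0.18]],[[0,0,0],[0,0,0.18]],[[0,0,0],[0,0,0.18]],[[0,0,0],[0,0,0.18]]]' >/dev/null; python3 s.py;  python3 -m creep '[[[0,0,0],[0,0,0.18]],[[0,0,0],[0,0,0.18]],[[0,0,0],[0,0,0.18]],[[0,0,0],[0,0,0.18]],[[0,0,0],[0,0,0.18]],[[0,0,0],[0,0,0.18]]]' >/dev/null; python3 s.py;python3 -m creep '[[[0,0,0],[0,0,0.15]],[[0,0,0],[0,0,0.15]]]' >/dev/null; python3 s.py; python3 -m creep '[[[0,0,0],[0,0,0.15]],[[0,0,0],[0,0,0.15]]]' >/dev/null; python3 s.py
```

```text
t 14.7 [ 0.643 -0.07   0.113] j6 0.9624998408556453 [ 0.729 -4.432 -3.36 ] [-0.685 -0.322  0.187]
t 15.45 [ 0.642 -0.07   0.113] j6 2.0425221263994016 [-0.94  -2.989 -2.894] [-0.792  0.148  0.218]
t 15.7 [ 0.641 -0.07   0.113] j6 2.341528670850531 [-0.377 -3.898 -1.825] [-0.618  0.222  0.163]
t 15.95 [ 0.641 -0.07   0.113] j6 2.6415465987412423 [-0.561 -1.206 -3.415] [-0.477  0.103  0.118]
```

```bash
python3 -m creep '[[[0,0,0],[0,0,0.15]],[[0,0,0],[0,0,0.15]]]' >/dev/null; python3 s.py; python3 -m creep '[[[0,0,0],[0,0,-0.15]],[[0,0,-45],[0,0,0]],[[0,0,0],[0,0,-0.185]],[[0,0,0],[0,0,-0.185]],[[0,0,0],[0,0,-0.185]],[[0,0,0],[0,0,-0.185]],[[0,0,0],[0,0,-0.185]],[[0,0,0],[0,0,-0.185]],[[0,0,0],[0,0,-0.185]],[[0,0,0],[0,0,-0.185]]]'; python3 -m creep '[[[0,0,0],[0,0,-0.185]],[[0,0,0],[0,0,-0.185]],[[0,0,0],[0,0,-0.185]],[[0,0,0],[0,0,-0.185]],[[0,0,0],[0,0,-0.185]],[[0,0,0],[0,0,-0.185]],[[0,0,0],[0,0,-0.185]],[[0,0,0],[0,0,-0.185]],[[0,0,0],[0,0,-0.185]],[[0,0,0],[0,0,0]]]';python3 s.py
python3 - <<'E'
from h import *
o=bot.get_obs();p=vision.camera('wrist'); im=p['image'].copy(); cv2.imwrite('pics/w6.png',im)
for k,z in(('knob_top',.144),('knob_arm',.133)):
  print(k,[(x['score'],x['position'],at_z(p,x['position'],z,o),depth(p,x['position'],o)) for x in vision.place_of(p,k)[:1]])
E
```

```text
t 16.2 [ 0.642 -0.07   0.113] j6 2.9414509807572893 [-0.689 -2.635 -3.583] [-0.511  0.05   0.218]
clock: 17.45
eef_pos: [0.6424, -0.069, 0.159]
tool_rot: [0.649, 0.761, 0.005, -0.002]
ft_force: [-0.0, -0.3, 0.2]
grip_width: 0.0679
grasp_force: 0.0
clock: 18.7
eef_pos: [0.6423, -0.0691, 0.1588]
tool_rot: [-0.122, 0.993, 0.004, 0.002]
ft_force: [0.3, 0.5, 0.6]
grip_width: 0.0679
grasp_force: 0.0
t 18.7 [ 0.642 -0.069  0.159] j6 -0.35546878745343 [0.293 0.469 0.639] [-0.044 -0.017 -0.031]
knob_top [(0.61, [321.8, 241.7], array([ 0.64252759, -0.06879249,  0.144     ]), array([ 0.64206959, -0.06891252,  0.14504347]))]
knob_arm [(0.68, [382.6, 282.7], array([ 0.66544312, -0.02423518,  0.133     ]), array([ 0.65924519, -0.02845695,  0.14434437]))]
```

View pics/w6.png

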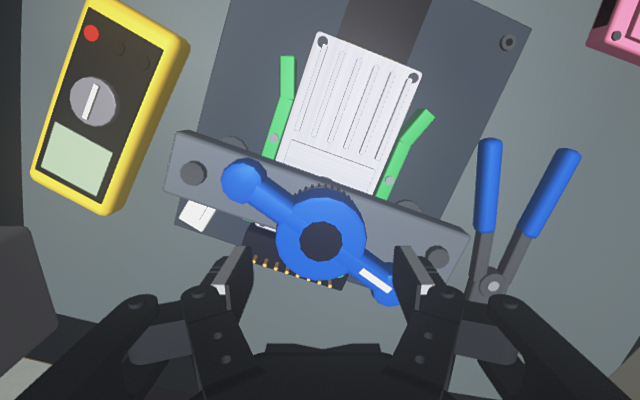

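The stripe arm is now at lower right (378,282), which is about 205° turned. Both fingers sit just before the arms. I re-engage slightly lower and continue, reading the torque as I go.

```bash
python3 -m creep '[[[0,0,0],[0,0,-0.06]],[[0,0,25],[0,0,0]],[[0,0,24],[0,0,0]],[[0,0,0],[0,0,0.15]],[[0,0,0],[0,0,0.15]]]' >/dev/null; python3 s.py;  python3 -m creep '[[[0,0,0],[0,0,0.15]],[[0,0,0],[0,0,0.15]]]' >/dev/null; python3 s.py;python3 -m creep '[[[0,0,0],[0,0,0.15]],[[0,0,0],[0,0,0.15]]]' >/dev/null; python3 s.py; python3 -m creep '[[[0,0,0],[0,0,0.15]],[[0,0,0],[0,0,0.15]]]' >/dev/null; python3 s.py
```

```text
t 19.475 [ 0.642 -0.069  0.108] j6 -0.1094647424965682 [ 2.502 -0.995 -4.795] [-0.162 -0.499  0.182]
t 19.725 [ 0.642 -0.069  0.107] j6 0.1903200674682812 [ 3.486 -1.23  -6.514] [-0.247 -0.662  0.263]
t 19.975 [ 0.642 -0.069  0.107] j6 0.4901553433231145 [ 3.882 -2.717 -6.605] [-0.415 -0.882  0.402]
t 20.225 [ 0.642 -0.069  0.108] j6 0.7911675534463185 [ 0.108  0.885 -0.705] [ 0.036 -0.003 -0.017]
```

The moment rose to 0.40 N m and then fell to zero, so that was the first click. I continue in small steps to reach three.

```bash
for i in 1 ; do python3 -m creep '[[[0,0,0],[0,0,0.1]]]' >/dev/null; python3 s.py; python3 -m creep '[[[0,0,0],[0,0,0.1]]]' >/dev/null; python3 s.py; python3 -m creep '[[[0,0,0],[0,0,0.1]]]' >/dev/null; python3 s.py; python3 -m creep '[[[0,0,0],[0,0,0.1]]]' >/dev/null; python3 s.py; python3 -m creep '[[[0,0,0],[0,0,0.1]]]' >/dev/null; python3 s.py; done
```

```text
t 20.35 [ 0.642 -0.07   0.109] j6 0.8891439530438208 [ 2.49  -2.962 -0.475] [-0.578 -0.289  0.223]
t 20.475 [ 0.642 -0.07   0.109] j6 0.9885088353955075 [ 1.179 -4.263 -1.085] [-0.701 -0.305  0.368]
t 20.6 [ 0.642 -0.07   0.109] j6 1.0889506768606325 [ 0.976 -3.186 -1.52 ] [-0.583 -0.221  0.129]
t 20.725 [ 0.642 -0.069  0.109] j6 1.1894752311799455 [-0.721  0.302 -1.243] [ 0.001 -0.051  0.011]
t 20.85 [ 0.642 -0.069  0.109] j6 1.2895460687197198 [-0.328  0.473  0.079] [ 0.015 -0.022 -0.024]
```

```bash
python3 -m creep '[[[0,0,0],[0,0,0.1]]]' >/dev/null; python3 s.py; python3 -m creep '[[[0,0,0],[0,0,0.1]]]' >/dev/null; python3 s.py; python3 -m creep '[[[0,0,0],[0,0,0.1]]]' >/dev/null; python3 s.py; python3 -m creep '[[[0,0,0],[0,0,0.1]]]' >/dev/null; python3 s.py
```

```text
t 20.975 [ 0.642 -0.07   0.109] j6 1.3890125572473113 [ 0.161 -3.02   0.003] [-0.576  0.014  0.271]
t 21.1 [ 0.642 -0.07   0.109] j6 1.4885207543784165 [-0.334 -3.52  -0.091] [-0.686  0.076  0.376]
t 21.225 [ 0.642 -0.07   0.109] j6 1.5887993403819745 [-0.265 -3.586 -0.599] [-0.668  0.016  0.165]
t 21.35 [ 0.642 -0.069  0.109] j6 1.689501507152941 [ 0.263  0.114 -0.355] [0.018 0.013 0.009]
```

```bash
python3 -m creep '[[[0,0,0],[0,0,-0.15]],[[0,0,-30],[0,0,0]],[[0,0,-50],[0,0,0]],[[0,0,-50],[0,0,0]],[[0,0,0],[0,0,0]],[[0,0,0],[0,0,0]]]'
python3 - <<'E'
from h import *
q=vision.camera('scene'); im=q['image']
for k in('module_nose','nest_home'):
  print(k,[(x['score'],x['position'],at_z(q,x['position'],.032)) for x in vision.place_of(q,k)[:1]])
o=bot.get_obs();w=vision.camera('wrist')['image']
cv2.imwrite('pics/f.png',np.hstack([cv2.resize(im[205:295,270:370],(400,360),interpolation=3),cv2.resize(w[100:340,190:470],(400,360))]))
E
```

```text
clock: 22.1
eef_pos: [0.6413, -0.0698, 0.2383]
tool_rot: [0.733, 0.68, 0.003, -0.003]
ft_force: [-0.6, -0.4, -0.0]
grip_width: 0.0679
grasp_force: 0.0
module_nose [(0.98, [332.9, 265.6], array([ 0.70399957, -0.07218183,  0.032     ]))]
nest_home []
```

View pics/f.png

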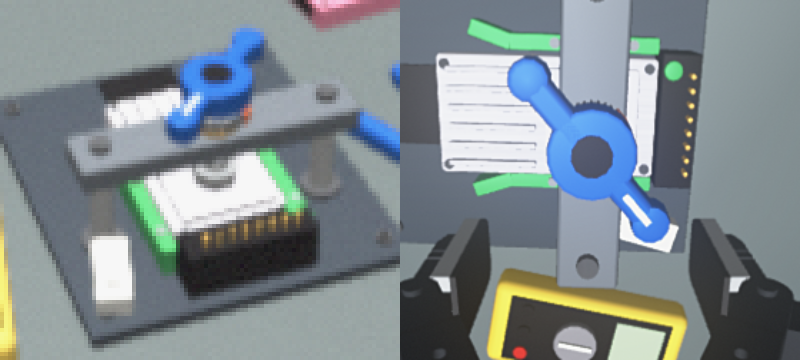

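The picture shows the foot on the module, the nose tight against the block (right crop, (657,120)), the connector and meter in place, and the robot clear. I hand it in.

```bash
python3 -c "
from workcell import workorder
print(workorder.job_done())"
```

```text
the job is handed in; nothing more can be done
None
```

The module is home against the contact block and clamped with three ratchet clicks, counted from the torque rising and dropping; the job was handed in with the robot clear, and no verdict came back.

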